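# Check the play in a feed-drive claw coupling and tag the unit

### The arm

A 6-joint arm with a two-finger parallel gripper is mounted at the origin on the work surface; the furniture and walls round the work are solid. World frame = base frame: x ahead of the robot, y to its left, z up, the work surface at z = 0. Lengths are in m, angles in degrees, forces in N, time in s.
With the tool pointing down it reaches from about 0.325 to 0.75 m from the base axis. Payload 7.6 kg.
Tool frame: the origin (TCP) lies at the very end of the fingers, on their centre line; the grasp point (between the pads) lies 19 mm behind it; z points along the fingers, y is the line along which they close (so a half turn about z gives the same grasp; the last joint's range is limited). The gripper opens to 85 mm and grips with 20 to 120 N. Pads are 22 mm wide; open, the fingers measure 114 mm over their backs; the gripper's body (76 mm by 85 mm) begins 54 mm behind the grasp point. The pads swing forward as they close: fully open they stand 13 mm farther back than shut.
Start: joints at [-80.059, 2.991, 80.254, -0, 96.75, -4.028], TCP at [0.127, -0.509, 0.231] pointing down, gripper open.
Joint ranges: [-166.34, 166.34], [-52.06, 124.39], [6.96, 135.62], [-60.46, 240.46], [14.63, 156.25], [-167.68, 167.68]. Speed limits (degrees/s): [147.25, 147.25, 172.46, 180, 180, 180].

### API

Orientations are given as [roll, pitch, yaw] about the fixed x, y, z axes, in that order (R = Rz(yaw) Ry(pitch) Rx(roll)).
In Python, from cell import env gives the robot as it stands.
- The arm moves only by the shell command python3 -m creep 'ROWS' [OPENING] [FORCE]. ROWS is JSON, a list of rows, each a list of 4 numbers: the shift along the world's x, y, z normalised to -1 to 1, where 1 is 25 mm, then the turn about the world's z normalised to -1 to 1, where 1 is 360 degrees. In form: [[x, y, z, yaw], ...]. A call has exactly 5 rows; each row shifts and turns the commanded pose from where the row before left it; what a row does not reach is not made up. A row lasts 1/10 s, in which the tool goes at most 50 mm and 8.59 degrees, less where a joint would pass 70% of its speed; a pose out of reach is approached as far as the arm can. A call with a number of a shift or a turn outside -1 to 1 is refused whole. A call with a gripper value outside its range is refused whole. OPENING is the opening, from 0 (shut) to 1 (fully open), set as the call begins (- or left out, the last holds). The fingers move at their own pace and stop on an object; FORCE is the grip in N (left out, the last holds). Time passes only in rows, so rows that do not move let the fingers close, or fill a call up. It gives the time, the measured TCP pose, the force, the opening and the grip force at its end, in the units of the state.
- env.read_state(): the state, without advancing time (a new reading comes with each control period).
- env.read_camera(name): name is "side" or "top" or "wrist"; returns a dict with "image" (384x512x3 uint8, red, green, blue), "mtx" (3x3 intrinsics, pixels), "D" ([k1, k2, p1, p2, k3] as OpenCV has them; the pictures are not rectified), "position" and "attitude" of the camera in the world. Camera axes: x right, y down, z forward; pixel columns grow to the right and rows downward; lengths in m; the calibration is good to about 2 mm. A picture is of the moment at which its call begins. There is no depth.
- env.close_job(): hands the job in; it is judged then, once.
The state is a dict: "clock": time; "joint_positions": joint angles; "qvel": joint speeds; "tau": joint torques, N m; "tool_pos": TCP position; "tcp_rot": TCP orientation; "force": force on the tool from outside, world axes, zero at the start; "torque": the same for the moment, N m; "gripper_width": opening from 0.0 (shut) to 1.0 (fully open); "grip_force": force on a finger pad.
Only numpy, scipy, OpenCV 4.12 (cv2) and the standard library are available. Lean on these libraries where they do the work, as an engineer would, in place of code of your own. Each camera call takes 0.05 s, during which the arm holds its last target. There are 200 camera calls.

### The job

Check the free play in the claw coupling on the gear motor: with closed fingers against the black knob, rock the check arm gently one way until you feel the coupling take up, then back the other way until it takes up there, so that the arm itself pushes the two drag pointers out to both ends of the play; do not touch the pointers with the fingers and never lean on the arm so hard that the gear shaft turns. Then read the pointers and hang the matching tag flat on the base plate with its hole over the tag post, the red one if they stand more than 15 degrees (three scale divisions) apart, else the green one. Leave the arm slack and the other tag where it lies.

Things in the scene. Friction and masses are not known exactly. Their poses are not given: they have to be found in the camera images.
- gear_unit: worm gear motor fixed to the table on a dark steel plate. Origin on the vertical shaft axis at table level; x along the blue motor, away from the scale; z up. Plate 10 mm thick, x -90 to 85, y -200 to 75 mm; housing 104 x 120 mm. White scale 91 mm up, on the -x side, 132 mm from the axis, 40 degrees to each side; a black tick each 5 degrees, long each 15.
- shaft: gear shaft with the lower claw half of the coupling, a dark disc 78 mm across under the pointers, on the unit's axis (origin as the unit's). The worm holds it still: it gives about 1 mm at the knob for 3 N, springing back, and starts to slip round when the knob is pushed with about 17 N.
- shaft_mark (a point): yellow paint mark on the rim of that disc, 39 mm from the axis; shows whether the shaft has turned.
- check_arm: aluminium cap 80 mm across with the check arm: steel bar 16 mm wide, 106 to 116 mm up, 119 mm long from the axis, along the unit's -x at 0. Origin as the unit's. Turns about the axis, stays where left; about 0.5 N at the knob moves it. Play hidden under the cap, new each time: 0.04 to 0.26 rad to either side of the start, 0.12 to 0.37 in all; then resistance rises steeply.
- knob (a point): black upright knob near the end of the check arm, 105 mm from the axis; this point is 135 mm above the table, on the knob's centre line; the knob is 20 mm thick, from 116 to 153 mm up.
- pointer_right: red drag pointer: thin strip turning stiffly about the same axis, 95 mm up, with a steel pin (6 mm thick, up to 117 mm, 80 mm from the axis) beside the arm on the unit's -y side. The arm pushes the pin and leaves the pointer at its furthest place; its tip marks the arm's centre line there.
- pointer_right_tip (a point): tip of the red pointer, 120 mm from the axis.
- pointer_left: blue drag pointer, the same on the unit's +y side of the arm, 98 mm up.
- pointer_left_tip (a point): tip of the blue pointer, 120 mm from the axis. 15 degrees between the two pointers is 31.3 mm between their tips.
- post_foot (a point): foot of the tag post, a steel pin 8 mm thick and 25 mm high on the base plate; this point lies on the plate's top, 10 mm above the table.
- red_tag: red plastic tag 90 x 30 x 10 mm, 35 g, lying flat. Origin at the centre of its underside, x along its length toward the hole.
- red_tag_hole (a point): centre of the 18 mm through hole at the red tag's underside, 31 mm from its centre.
- green_tag: green plastic tag, the same size as the red one.
- green_tag_hole (a point): centre of the green tag's hole at its underside, 31 mm from its centre.
Not all that is in view belongs to the job. There is more than one size of the red_tag; the job needs the larger.

How it is judged (in metres and radians):
On the way, in this order (a step that is already met when the one before it is completed fails the run):
1. the arm is rocked to one end of the play until the claws press on each other (contact force between check_arm and shaft above 6 N), for 0.1 s.
2. the arm is rocked to the other end until the claws press again, and it has pushed both pointers out (contact force between check_arm and shaft above 6 N and distance of each of pointer_right_tip, pointer_left_tip from where it was at the start of the episode above 0.001 m), for 0.1 s.
At the end, for the whole second after the job is handed in: Claws pressing under 2.5 N; matching tag at rest on the post (hole within 9 mm of its axis and 6 mm of the plate, flat to 0.12 rad): red if pointer tips are over 31.3 mm (15 degrees) apart, green if less, either within 2.5 mm of that; other tag within 30 mm of where it lay (contact force between check_arm and shaft below 2.5 N and ((horizontal distance between pointer_left_tip and pointer_right_tip above 0.0288 m and horizontal distance between red_tag_hole and post_foot below 0.009 m and z of red_tag_hole in the frame of post_foot below 0.006 m and angle between red_tag's own z axis and vertical below 0.12 rad and linear speed of red_tag below 0.01 m/s and distance of green_tag from where it was at the start of the episode below 0.03 m) or (horizontal distance between pointer_left_tip and pointer_right_tip below 0.0338 m and horizontal distance between green_tag_hole and post_foot below 0.009 m and z of green_tag_hole in the frame of post_foot below 0.006 m and angle between green_tag's own z axis and vertical below 0.12 rad and linear speed of green_tag below 0.01 m/s and distance of red_tag from where it was at the start of the episode below 0.03 m))); the robot touches nothing.
It fails at once if the gear shaft is turned: its mark moves more than 2 mm (distance of shaft_mark from where it was at the start of the episode above 0.002 m).
It fails at once if the arm is leaned on: the claws press with more than 54 N (about 15 N at the knob) (contact force between check_arm and shaft above 54 N).
It fails at once if the fingers touch the red pointer (contact force between the fingers and pointer_right above 0.3 N).
It fails at once if the fingers touch the blue pointer (contact force between the fingers and pointer_left above 0.3 N).
It also fails if it takes over 72 s, if anything falls off the work surface, if the arm or the gripper's body presses on something with over 40 N, if the wrist force passes 120 N, or if a joint passes its speed limit or range.

## Working session

There is one attempt and no reset: what is moved stays moved. The work goes in short steps, Python scripts to look and compute and a shell command to move; the robot and the scene stay as the last step left them, time stands still between calls to the robot, and variables do not carry over. Pictures are saved under pics/ and viewed, at most 12 in all, crops included, and the job is handed in when it is done.

```bash
mkdir -p pics; ls; python3 - <<'E'
from cell import env
import cv2,numpy as np
s=env.read_state();print(s)
for n in("top","side"):
    c=env.read_camera(n);cv2.imwrite(f"pics/{n}0.png",cv2.resize(c["image"][:,:,::-1],(800,600),interpolation=cv2.INTER_CUBIC))
    print(n,c["mtx"],c["D"],c["position"],c["attitude"])
E
```

```text
pics
{'clock': 0.0, 'joint_positions': array([-8.00593117e+01,  3.02923662e+00,  8.03144198e+01, -1.36951467e-03,
        9.67506296e+01, -4.02828984e+00]), 'qvel': array([ 0.04522388, -0.00923768,  0.01389587, -0.05570716, -0.00709562,
       -0.03930479]), 'tau': array([ 3.93133053e-05, -3.81667936e+01, -3.60185766e+01, -1.19474657e-04,
        6.08800983e-03,  4.24079843e-06]), 'tool_pos': array([ 0.12669122, -0.50916152,  0.23044167]), 'tcp_rot': array([-1.79905851e+02, -5.26657539e-03,  1.39688139e+01]), 'force': array([-0.07129332,  0.27501144, -0.95287362]), 'torque': array([-0.02781588, -0.02489231,  0.02492226]), 'grip_force': 0.0, 'gripper_width': 0.9971756603796148}
top [[402.15989164   0.         259.7883412 ]
 [  0.         402.15989164 191.54741312]
 [  0.           0.           1.        ]] [-0.02831715  0.          0.          0.          0.        ] [ 0.41944908 -0.11653525  0.95715461] [-176.63422494   -0.95352927  -89.80234166]
side [[477.02415604   0.         266.72323525]
 [  0.         477.02415604 196.56352821]
 [  0.           0.           1.        ]] [-0.15814366  0.          0.          0.          0.        ] [0.23244393 0.70051246 0.73415587] [-125.58394481    1.05423645 -164.14144087]
```

View pics/top0.png

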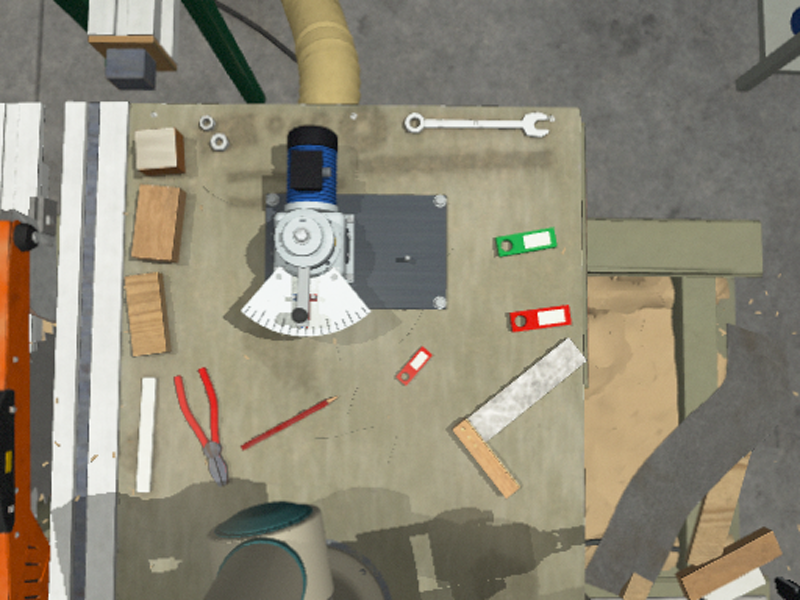

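View pics/side0.png

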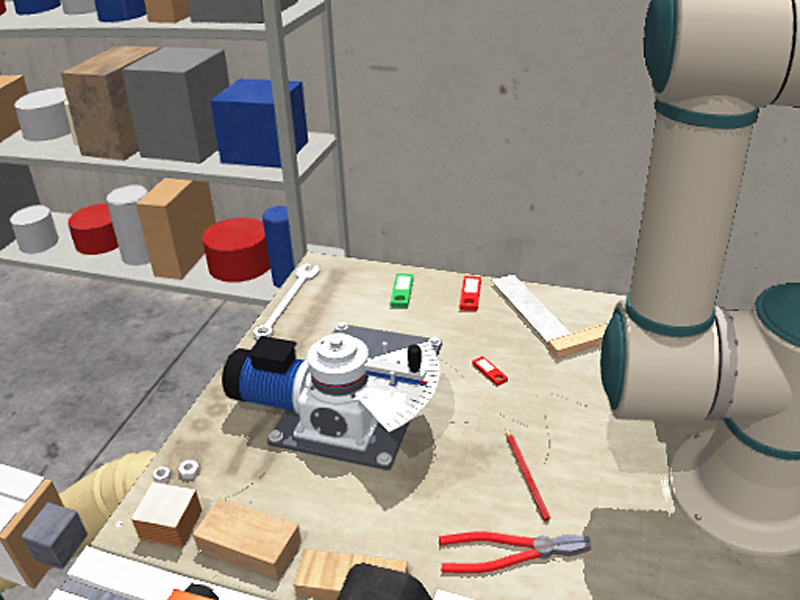

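The top view shows the arm pointing towards the robot: knob (300,315), cap centre (302,236), post (405,259), green hole (504,246), large red hole (518,321). The small red tag at (413,365) is a decoy.

```bash
cat > h.py <<'E'
from cell import env
import cv2,numpy as np
from scipy.spatial.transform import Rotation as R
def world(c,px,z,s=1.5625,off=(0,0)):
    p=(np.array(px,float)+.5)/s-.5+np.array(off)
    u=cv2.undistortPoints(p.reshape(1,1,2),np.array(c["mtx"]),np.array(c["D"])).ravel()
    d=R.from_euler('xyz',c["attitude"],degrees=True).as_matrix()@np.array([*u,1])
    P=np.array(c["position"]);return P+d*(z-P[2])/d[2]
def proj(c,X):
    M=R.from_euler('xyz',c["attitude"],degrees=True).as_matrix().T
    r=cv2.Rodrigues(M)[0];t=-M@np.array(c["position"])
    return cv2.projectPoints(np.array(X,float).reshape(-1,3),r,t,np.array(c["mtx"]),np.array(c["D"]))[0].reshape(-1,2)
E
python3 - <<'E'
from h import *
c=env.read_camera("top")
for n,p,z in [("knob",(300,315),.153),("cap116",(304,238),.13),("post",(406,259),.025),("pl_br",(447,309),.01),("pl_tr",(447,195),.01),("ghole",(504,246),.01),("gfar",(555,240),.01),("rhole",(517,321.5),.01),("rfar",(570,316),.01)]:
    print(n,world(c,p,z).round(4))
im=c["image"][:,:,::-1]
a=cv2.resize(im[135:225,145:265],(800,600),interpolation=cv2.INTER_CUBIC);cv2.imwrite("pics/top1.png",a)
b=cv2.resize(im[140:220,310:377],(500,600),interpolation=cv2.INTER_CUBIC);cv2.imwrite("pics/top2.png",b)
E
```

```text
knob [0.4464 0.0059 0.153 ]
cap116 [0.5492 0.0055 0.13  ]
post [ 0.535  -0.1314  0.025 ]
pl_br [ 0.4612 -0.1938  0.01  ]
pl_tr [ 0.6356 -0.1939  0.01  ]
ghole [ 0.5576 -0.2808  0.01  ]
gfar [ 0.5674 -0.3591  0.01  ]
rhole [ 0.4427 -0.2999  0.01  ]
rfar [ 0.4513 -0.3808  0.01  ]
```

View pics/top1.png

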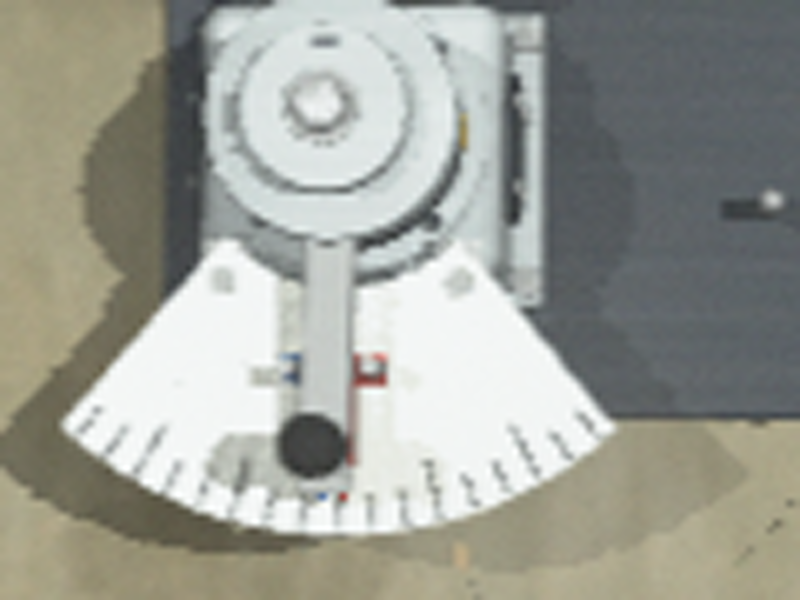

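Geometry is consistent: axis ≈ (0.551, 0.006), unit yaw ≈ 0, arm at about 0°, knob (0.446, 0.006), red pin right and blue pin left. I'll move with shut fingers to the +y side of the knob.

```bash
python3 -m creep '[[0.5,0.9,0,-0.0194],[0.5,0.9,0,-0.0194],[0.5,0.9,0,0],[0.5,0.9,0,0],[0.5,0.9,0,0]]' 0 20
python3 -m creep '[[0.5,0.9,0,0],[0.5,0.9,0,0],[0.5,0.9,0,0],[0.5,0.9,0,0],[0.5,0.9,0,0]]'
python3 -m creep '[[0.5,0.9,0,0],[0.5,0.9,0,0],[0.5,0.9,0,0],[0.5,0.9,0,0],[0.5,0.9,0,0]]'
python3 -m creep '[[0.5,0.9,0,0],[0.5,0.9,0,0],[0.5,0.9,0,0],[0.5,0.9,0,0],[0.5,0.9,0,0]]'
python3 -m creep '[[0.5,0.9,0,0],[0.5,0.9,0,0],[0.5,0.9,0,0],[0.5,0.9,0,0],[0,0,0,0]]'
```

```text
clock: 0.65
tool_pos: [0.1895, -0.3959, 0.231]
tcp_rot: [-180.0, 0.0, -0.0]
force: [0.5, 0.6, 0.1]
gripper_width: 0.146
grip_force: 0.0
clock: 1.15
tool_pos: [0.252, -0.2834, 0.2311]
tcp_rot: [-180.0, 0.0, -0.0]
force: [0.9, 0.3, -0.0]
gripper_width: -0.002
grip_force: 0.0
clock: 1.65
tool_pos: [0.3145, -0.171, 0.2312]
tcp_rot: [180.0, 0.0, -0.0]
force: [0.8, -0.6, 0.8]
gripper_width: 0.001
grip_force: 0.0
clock: 2.15
tool_pos: [0.377, -0.0584, 0.2312]
tcp_rot: [180.0, 0.0, 0.0]
force: [0.1, -0.3, -0.7]
gripper_width: 0.0
grip_force: 0.0
clock: 2.65
tool_pos: [0.4272, 0.0324, 0.2307]
tcp_rot: [-180.0, 0.1, 0.2]
force: [0.2, 0.5, -0.1]
gripper_width: 0.003
grip_force: 0.0
```

```bash
python3 -m creep '[[0.4,0.6,0,0],[0.4,0.6,0,0],[0,0,-1,0],[0,0,-1,0],[0,0,0,0]]'
python3 -m creep '[[0,0,-1,0],[0,0,-1,0],[0,0,-0.2,0],[0,0,0,0],[0,0,0,0]]'
python3 - <<'E'
from h import *
c=env.read_camera("wrist");print(c["position"],c["attitude"]);cv2.imwrite("pics/w0.png",cv2.resize(c["image"][:,:,::-1],(800,600)))
E
```

```text
clock: 3.15
tool_pos: [0.4448, 0.06, 0.1778]
tcp_rot: [180.0, 0.4, -0.0]
force: [0.1, -0.7, -0.3]
gripper_width: -0.001
grip_force: 0.0
clock: 3.65
tool_pos: [0.4476, 0.0604, 0.1282]
tcp_rot: [-180.0, -0.1, -0.0]
force: [0.7, -0.6, 0.6]
gripper_width: 0.0
grip_force: 0.0
[0.52040626 0.059612   0.27112819] [ 1.63453262e+02 -4.22192220e-02 -9.00083799e+01]
```

View pics/w0.png

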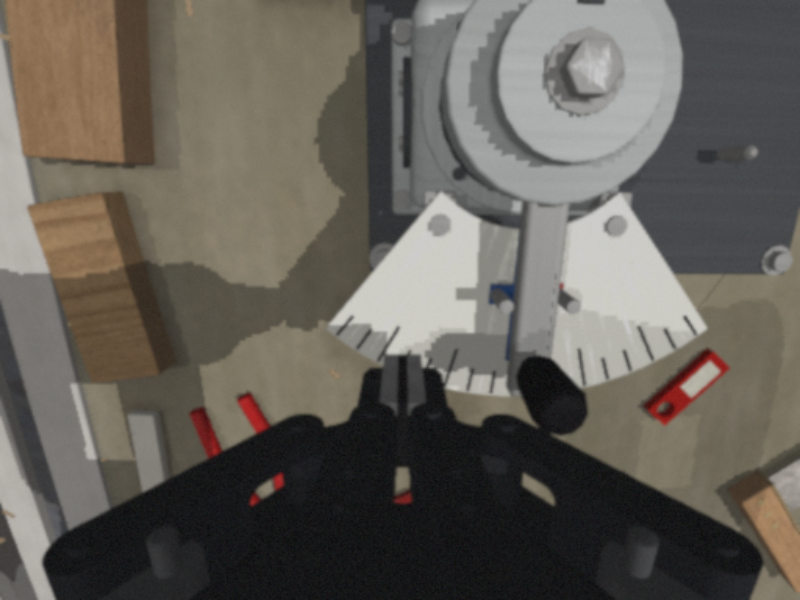

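Shut fingers (403,370) stand beside the knob (550,395), at the same radius and clear of the pins (505,300), (568,300). Now approaching in -y.

```bash
python3 -m creep '[[-0.1,-0.3,0,0],[0,-0.3,0,0],[0,-0.3,0,0],[0,0,0,0],[0,0,0,0]]' | grep -E "tool_pos|force: \["
python3 -m creep '[[0,-0.05,0,0],[0,-0.05,0,0],[0,0,0,0],[0,0,0,0],[0,0,0,0]]'| grep -E "tool_pos|force: \["
python3 - <<'E'
from h import *
f=[]
for i in range(1):f.append(env.read_state()["force"])
print(f)
E
```

```text
tool_pos: [0.4443, 0.0377, 0.1264]
force: [0.2, 0.4, 1.7]
tool_pos: [0.4443, 0.0356, 0.1263]
force: [0.5, -0.8, 0.4]
[array([ 0.4513632 , -0.81891306,  0.37035345])]
```

```bash
python3 -m creep '[[0,-0.05,0,0],[0,-0.05,0,0],[0,0,0,0],[0,0,0,0],[0,0,0,0]]' | grep -E "tool_pos|force: \["
python3 -m creep '[[0,-0.05,0,0],[0,-0.05,0,0],[0,0,0,0],[0,0,0,0],[0,0,0,0]]'| grep -E "tool_pos|force: \["
```

```text
tool_pos: [0.4443, 0.033, 0.1263]
force: [-0.3, -0.5, 0.1]
tool_pos: [0.4443, 0.0305, 0.1263]
force: [0.4, -0.1, -0.4]
```

```bash
python3 -m creep '[[0,-0.05,0,0],[0,-0.05,0,0],[0,0,0,0],[0,0,0,0],[0,0,0,0]]' | grep -E "tool_pos|force: \["
```

```text
tool_pos: [0.4443, 0.028, 0.1263]
force: [0.7, 0.9, 0.5]
```

```bash
python3 -m creep '[[0,-0.05,0,0],[0,-0.05,0,0],[0,0,0,0],[0,0,0,0],[0,0,0,0]]' | grep -E "tool_pos|force: \["
```

```text
tool_pos: [0.4443, 0.0255, 0.1263]
force: [-0.6, 0.6, -0.3]
```

```bash
python3 -m creep '[[0,-0.05,0,0],[0,-0.05,0,0],[0,0,0,0],[0,0,0,0],[0,0,0,0]]' | grep -E "tool_pos|force: \["
```

```text
tool_pos: [0.4443, 0.0229, 0.1263]
force: [-0.3, 0.2, 0.1]
```

```bash
python3 -c "
from h import *
c=env.read_camera('wrist');cv2.imwrite('pics/w1.png',cv2.resize(c['image'][100:300,180:440,::-1],(780,600)))"
```

```text
(no output)
```

View pics/w1.png

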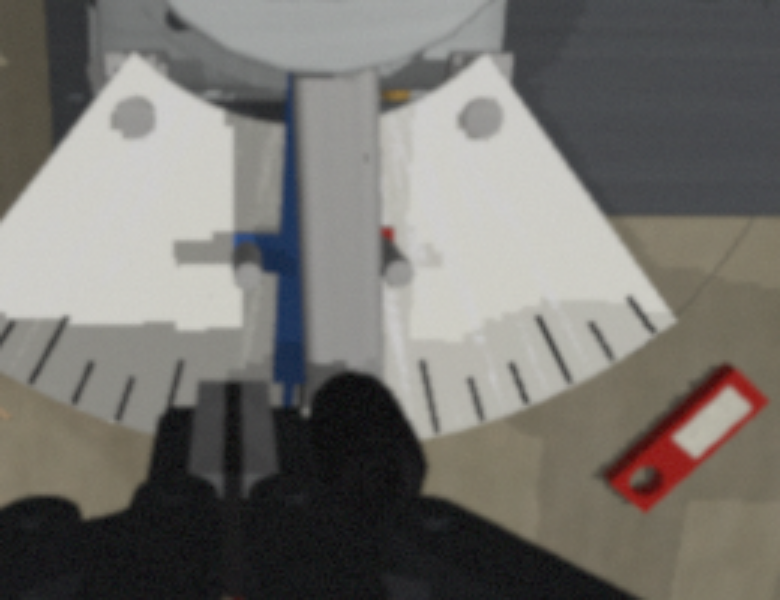

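The arm has moved off the blue pin (245,262), with the finger against the knob. Continuing in small steps.

```bash
python3 -m creep '[[0,-0.05,0,0],[0,-0.05,0,0],[0,0,0,0],[0,0,0,0],[0,0,0,0]]' | grep -E "tool_pos|force: \["
```

```text
tool_pos: [0.4443, 0.0204, 0.1263]
force: [0.1, 0.1, 0.8]
```

```bash
python3 -m creep '[[0,-0.05,0,0],[0,-0.05,0,0],[0,0,0,0],[0,0,0,0],[0,0,0,0]]' | grep -E "tool_pos|force: \["
```

```text
tool_pos: [0.4443, 0.018, 0.1263]
force: [0.2, 0.2, 0.8]
```

```bash
python3 -m creep '[[0,-0.05,0,0],[0,-0.05,0,0],[0,0,0,0],[0,0,0,0],[0,0,0,0]]' | grep -E "tool_pos|force: \["
```

```text
tool_pos: [0.4443, 0.0156, 0.1263]
force: [0.5, 1.5, 0.1]
```

```bash
python3 -m creep '[[0,-0.05,0,0],[0,-0.05,0,0],[0,0,0,0],[0,0,0,0],[0,0,0,0]]' | grep -E "tool_pos|force: \["
```

```text
tool_pos: [0.4444, 0.0131, 0.1264]
force: [3.1, 3.7, -0.4]
```

```bash
python3 -m creep '[[0,-0.04,0,0],[0,0,0,0],[0,0,0,0],[0,0,0,0],[0,0,0,0]]' | grep -E "tool_pos|force: \["
```

```text
tool_pos: [0.4444, 0.0122, 0.1264]
force: [3.3, 4.8, -0.8]
```

Claws took up near y=0.0145. Going round to the other side.

```bash
python3 -m creep '[[0,0.5,0,0],[0,0.5,0,0],[0,0,0.8,0],[0,0,0.8,0],[0,0,0.8,0]]' | grep -E "tool_pos|force: \["
python3 -m creep '[[0,-1,0,0],[0,-1,0,0],[0,-1,0,0],[0,-0.9,0,0],[0,0,0,0]]' | grep -E "tool_pos|force: \["
python3 -m creep '[[0,0,-0.8,0],[0,0,-0.8,0],[0,0,-0.8,0],[0,0,0,0],[0,0,0,0]]' | grep -E "tool_pos|force: \["
python3 -c "
from h import *
c=env.read_camera('wrist');cv2.imwrite('pics/w2.png',cv2.resize(c['image'][100:300,110:370,::-1],(780,600)))"
```

```text
tool_pos: [0.4439, 0.0377, 0.1869]
force: [0.8, 0.4, -0.4]
tool_pos: [0.4441, -0.0617, 0.1862]
force: [0.2, -0.2, -0.5]
tool_pos: [0.4443, -0.0597, 0.1268]
force: [-0.8, -0.3, -0.5]
```

View pics/w2.png

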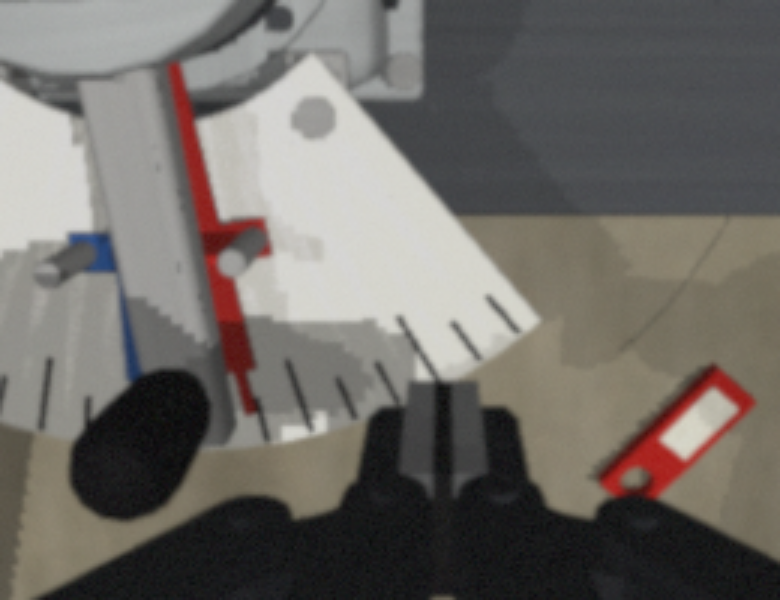

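The arm now stands right with the red pointer pushed (tip 250,408); the finger (443,420) is clear. Now the other direction.

```bash
python3 -m creep '[[0,0.2,0,0],[0,0.2,0,0],[0,0.2,0,0],[0,0.15,0,0],[0,0.1,0,0]]' | grep -E "tool_pos|force: \["
python3 -m creep '[[0,0.1,0,0],[0,0.1,0,0],[0,0.1,0,0],[0,0.1,0,0],[0,0.1,0,0]]' | grep -E "tool_pos|force: \["
```

```text
tool_pos: [0.4443, -0.0388, 0.1264]
force: [-0.1, -0.4, 0.1]
tool_pos: [0.4442, -0.0266, 0.1263]
force: [0.2, 0.3, -0.0]
```

```bash
python3 -m creep '[[0,0.1,0,0],[0,0.1,0,0],[0,0,0,0],[0,0,0,0],[0,0,0,0]]' | grep -E "tool_pos|force: \["
```

```text
tool_pos: [0.4443, -0.0218, 0.1263]
force: [-0.1, -0.5, 1.1]
```

```bash
python3 -m creep '[[0,0.05,0,0],[0,0.05,0,0],[0,0,0,0],[0,0,0,0],[0,0,0,0]]' | grep -E "tool_pos|force: \["
```

```text
tool_pos: [0.4443, -0.0192, 0.1264]
force: [0.2, 0.3, 0.1]
```

```bash
python3 -m creep '[[0,0.05,0,0],[0,0.05,0,0],[0,0,0,0],[0,0,0,0],[0,0,0,0]]' | grep -E "tool_pos|force: \["
```

```text
tool_pos: [0.4443, -0.0167, 0.1263]
force: [-1.1, 0.9, 0.5]
```

```bash
python3 -m creep '[[0,0.05,0,0],[0,0.05,0,0],[0,0,0,0],[0,0,0,0],[0,0,0,0]]' | grep -E "tool_pos|force: \["
```

```text
tool_pos: [0.4442, -0.0142, 0.1263]
force: [-0.2, 0.1, -0.4]
```

```bash
python3 -m creep '[[0,0.05,0,0],[0,0.05,0,0],[0,0,0,0],[0,0,0,0],[0,0,0,0]]' | grep -E "tool_pos|force: \["
```

```text
tool_pos: [0.4443, -0.0117, 0.1263]
force: [-0.5, 0.2, 0.5]
```

```bash
python3 -m creep '[[0,0.05,0,0],[0,0.05,0,0],[0,0,0,0],[0,0,0,0],[0,0,0,0]]' | grep -E "tool_pos|force: \["
```

```text
tool_pos: [0.4443, -0.0092, 0.1263]
force: [-0.8, 0.2, 0.9]
```

```bash
python3 -m creep '[[0,0.05,0,0],[0,0.05,0,0],[0,0,0,0],[0,0,0,0],[0,0,0,0]]' | grep -E "tool_pos|force: \["
```

```text
tool_pos: [0.4442, -0.0068, 0.1263]
force: [-0.4, -2.7, 0.6]
```

```bash
python3 -m creep '[[0,0.05,0,0],[0,0,0,0],[0,0,0,0],[0,0,0,0],[0,0,0,0]]' | grep -E "tool_pos|force: \["
```

```text
tool_pos: [0.4443, -0.0056, 0.1263]
force: [-0.9, -2.7, 0.4]
```

```bash
python3 -m creep '[[0,0.04,0,0],[0,0,0,0],[0,0,0,0],[0,0,0,0],[0,0,0,0]]' | grep -E "tool_pos|force: \["
```

```text
tool_pos: [0.4443, -0.0045, 0.1263]
force: [-0.6, -4.6, 0.3]
```

Both ends taken up. Now nudge the arm back to the middle from the +y side, so the arm is slack and both tips are visible.

```bash
python3 -m creep '[[0,-0.5,0,0],[0,-0.5,0,0],[0,0,0.8,0],[0,0,0.8,0],[0,0,0.8,0]]' | grep -E "tool_pos|force: \["
python3 -m creep '[[0,0.9,0,0],[0,0.9,0,0],[0,0.9,0,0],[0,0.9,0,0],[0,0.5,0,0]]' | grep -E "tool_pos|force: \["
python3 -m creep '[[0,0,0,0],[0,0,-0.8,0],[0,0,-0.8,0],[0,0,-0.8,0],[0,0,0,0]]' | grep -E "tool_pos|force: \["
python3 -m creep '[[0,-0.4,0,0],[0,-0.4,0,0],[0,-0.4,0,0],[0,-0.2,0,0],[0,0,0,0]]' | grep -E "tool_pos|force: \["
```

```text
tool_pos: [0.4442, -0.0301, 0.187]
force: [-0.8, -0.0, -0.5]
tool_pos: [0.4443, 0.0738, 0.1863]
force: [0.3, -0.2, -0.3]
tool_pos: [0.4428, 0.0719, 0.1236]
force: [-0.8, -0.1, 0.3]
tool_pos: [0.4445, 0.0371, 0.1268]
force: [0.9, 0.6, -0.9]
```

```bash
python3 -m creep '[[0,-0.1,0,0],[0,-0.1,0,0],[0,-0.1,0,0],[0,0,0,0],[0,0,0,0]]' | grep -E "tool_pos|force: \["
python3 -m creep '[[0,0.5,0,0],[0,0.5,0,0],[0,0,0.8,0],[0,0,0.8,0],[0,0,0.8,0]]' | grep -E "tool_pos|force: \["
python3 -m creep '[[-0.8,-0.8,0,0],[-0.8,-0.8,0,0],[-0.6,-0.4,0,0],[0,0,0,0],[0,0,0,0]]' | grep -E "tool_pos|force: \["
python3 - <<'E'
from h import *
import pickle
c=env.read_camera('wrist');pickle.dump(c,open('w3.pkl','wb'));cv2.imwrite('pics/w3.png',cv2.resize(c['image'][60:240,150:390,::-1],(800,600),interpolation=cv2.INTER_CUBIC))
print(proj(c,[[.434,-.02,.095],[.434,.03,.095]]))
E
```

```text
tool_pos: [0.4443, 0.0306, 0.1263]
force: [-0.0, 0.1, 0.2]
tool_pos: [0.4441, 0.0568, 0.187]
force: [0.4, 0.0, -0.5]
tool_pos: [0.3896, 0.0063, 0.1866]
force: [0.5, -0.6, 0.0]
[[286.32016667 146.19814603]
 [228.91123185 146.1786271 ]]
```

View pics/w3.png

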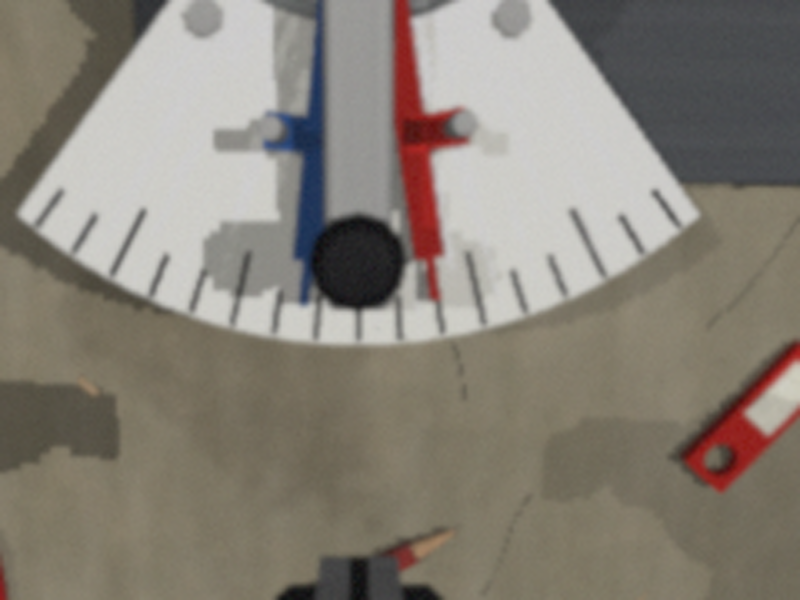

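Blue tip at (304,303), red tip at (435,299), both clear of the knob; ticks at 318, 359 and 399.

```bash
python3 - <<'E'
from h import *
import pickle
c=pickle.load(open('w3.pkl','rb'))
s=800/240
b=world(c,(304,303),.098,s,(150,60));r=world(c,(435,299),.095,s,(150,60));print(b,r,np.linalg.norm((b-r)[:2])*1e3)
z=world(c,(359,335),.091,s,(150,60));print("zero tick",z)
for p in(b,r):print(np.hypot(*(p-[.551,z[1],0])[:2]),np.degrees(np.arctan2(p[1]-z[1],.551-p[0])))
t=env.read_camera('top')
print("post",world(t,(407.3,258),.035))
cap=world(c,(359,335),.091,s,(150,60))
E
```

```text
[0.43060147 0.01947975 0.098     ] [ 0.43124967 -0.01468703  0.095     ] 34.17292909934811
zero tick [0.42101059 0.00522233 0.091     ]
0.1212397578316785 6.753432269376005
0.12139408193144018 -9.439498307991348
post [ 0.53522842 -0.13310735  0.035     ]
```

Tips about 34 mm apart (≈16.2°): red tag. Going above the large red tag.

```bash
python3 -m creep '[[0.16,-0.96,0,0.0222],[0.16,-0.96,0,0.0222],[0.16,-0.96,0,0.0222],[0.16,-0.96,0,0.0222],[0.16,-0.96,0,0.0222]]' 0.6 30| grep -E "tool_pos|rot"
python3 -m creep '[[0.16,-0.96,0,0.0222],[0.16,-0.96,0,0.0222],[0.16,-0.96,0,0.0222],[0.16,-0.96,0,0.0222],[0.16,-0.96,0,0.0222]]' | grep -E "tool_pos|rot"
python3 -m creep '[[0.16,-0.96,0,0.0222],[0.16,-0.96,0,0.0222],[0.16,-0.96,0,0],[0.16,-0.96,0,0],[0,0,0,0]]' | grep -E "tool_pos|rot|width"
python3 - <<'E'
from h import *
import pickle
c=env.read_camera('wrist');pickle.dump(c,open('w4.pkl','wb'));cv2.imwrite('pics/w4.png',cv2.resize(c['image'][:,:,::-1],(800,600),interpolation=cv2.INTER_CUBIC))
E
```

```text
tool_pos: [0.41, -0.115, 0.1861]
tcp_rot: [-180.0, 0.0, 40.3]
tool_pos: [0.4302, -0.2351, 0.1858]
tcp_rot: [-180.0, -0.0, 80.3]
tool_pos: [0.4459, -0.3322, 0.1852]
tcp_rot: [-179.9, -0.0, 95.8]
gripper_width: 0.599
```

View pics/w4.png

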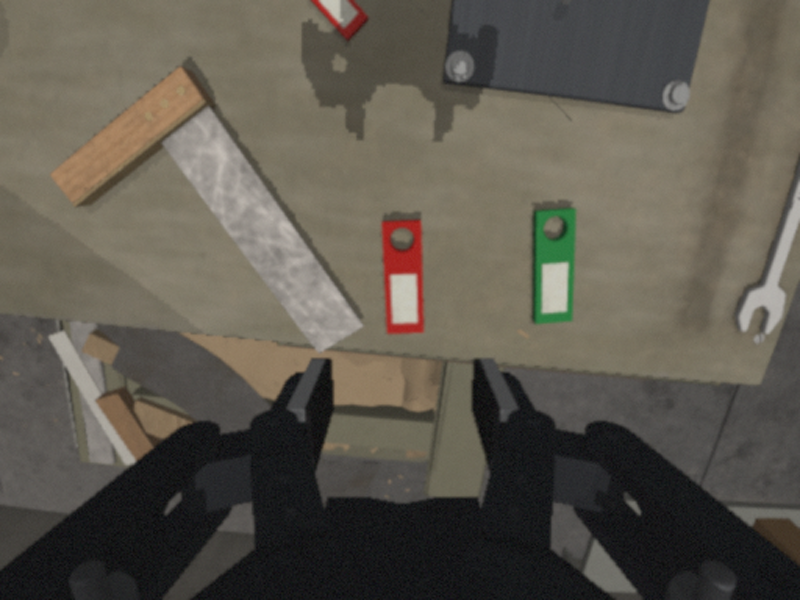

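Red tag at corners (383,222),(421,220),(424,331),(388,333) with hole at (402,239), nearly aligned with the fingers.

```bash
python3 - <<'E'
from h import *
import pickle
c=pickle.load(open('w4.pkl','rb'))
P=[world(c,p,.01) for p in[(383,222),(421,220),(424,331),(388,333)]]
h=world(c,(402,239),.01);m=np.mean(P,0)
a=(P[0]+P[1]-P[2]-P[3])/2
print("hole",h,"centre",m,"len",np.linalg.norm(a),"wid",np.linalg.norm(P[0]-P[1]),"ang",np.degrees(np.arctan2(a[1],a[0])),"hc",np.linalg.norm(h-m))
E
```

```text
hole [ 0.4430204  -0.30714253  0.01      ] centre [ 0.44777067 -0.33782221  0.01      ] len 0.08920897266411638 wid 0.028617946083797963 ang 97.90894791354606 hc 0.03104525246210616
```

```bash
python3 -m creep '[[0.06,-0.2,-0.8,0.0055],[0,0,-1,0],[0,0,-1,0],[0,0,-1,0],[0,0,0,0]]' | grep -E "tool_pos|rot"
python3 -m creep '[[0,0,-1,0],[0,0,-1,0],[0,0,-0.8,0],[0,0,-0.5,0],[0,0,0,0]]' | grep -E "tool_pos|force"
```

```text
tool_pos: [0.4456, -0.3329, 0.0872]
tcp_rot: [-179.7, -0.3, 98.0]
tool_pos: [0.4466, -0.3347, 0.008]
force: [0.3, -0.3, -0.0]
grip_force: 0.0
```

```bash
python3 -m creep '[[0,0,-0.12,0],[0,0,0,0],[0,0,0,0],[0,0,0,0],[0,0,0,0]]' | grep -E "tool_pos|force"
python3 -m creep '[[0,0,0,0],[0,0,0,0],[0,0,0,0],[0,0,0,0],[0,0,0,0]]' 0.2 30| grep -E "tool_pos|force|width"
python3 -m creep '[[0,0,0,0],[0,0,0,0],[0,0,0,0],[0,0,0,0],[0,0,0,0]]' | grep -E "tool_pos|force|width"
```

```text
tool_pos: [0.4469, -0.3356, 0.0063]
force: [-0.4, 0.2, -0.9]
grip_force: 0.0
tool_pos: [0.4469, -0.3357, 0.0061]
force: [-0.8, -0.2, 3.3]
gripper_width: 0.332
grip_force: 29.9
tool_pos: [0.447, -0.3357, 0.0061]
force: [0.8, 0.6, 4.9]
gripper_width: 0.331
grip_force: 30.2
```

Gripped. Lift and carry above the post, then look.

```bash
python3 -m creep '[[0,0,0.5,0],[0,0,0.8,0],[0,0,0.8,0],[0,0,0.9,0],[0,0,0,0]]' | grep -E "tool_pos|force|width"
python3 -m creep '[[0.46,0.87,0,0],[0.46,0.87,0,0],[0.46,0.87,0,0],[0.46,0.87,0,0],[0.46,0.87,0,0]]' | grep -E "tool_pos|width"
python3 -m creep '[[0.46,0.87,0,0],[0.46,0.87,0,0],[0.46,0.87,0,0],[0,0,0,0],[0,0,0,0]]' | grep -E "tool_pos|rot|width"
python3 - <<'E'
from h import *
import pickle
c=env.read_camera('wrist');pickle.dump(c,open('w5.pkl','wb'));cv2.imwrite('pics/w5.png',cv2.resize(c['image'][:,:,::-1],(800,600),interpolation=cv2.INTER_CUBIC))
E
```

```text
tool_pos: [0.448, -0.3365, 0.0845]
force: [-0.1, 0.1, -0.7]
gripper_width: 0.335
grip_force: 29.7
tool_pos: [0.504, -0.2255, 0.0796]
gripper_width: 0.334
tool_pos: [0.5382, -0.1612, 0.0798]
tcp_rot: [-179.9, -0.0, 97.9]
gripper_width: 0.332
```

View pics/w5.png

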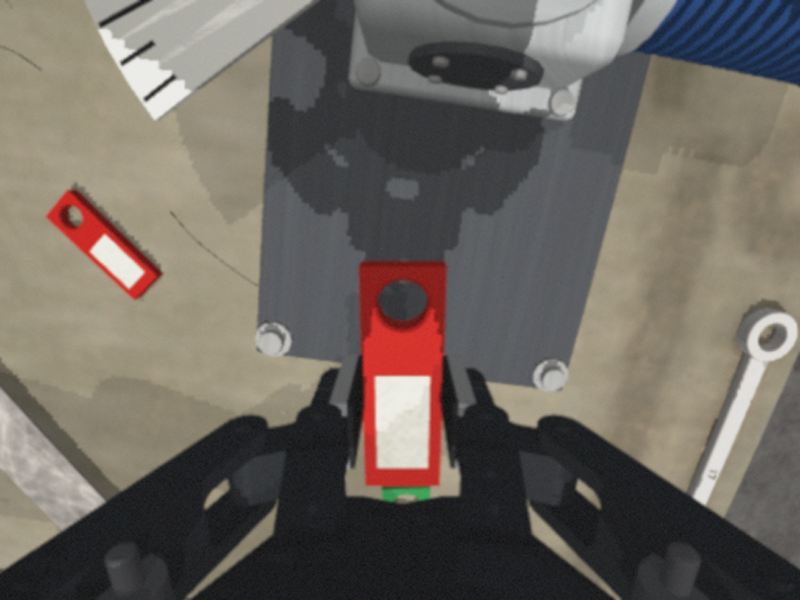

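The tag is held squarely with the hole at (403,301); the post is hidden behind the tag. I'll cross-check the post position from the earlier wrist picture, where its top is at (752,152).

```bash
python3 - <<'E'
from h import *
import pickle
c=pickle.load(open('w5.pkl','rb'))
print("hole",world(c,(403,301),.0837))
print("proj post top",(proj(c,[[.535,-.132,.035],[.535,-.132,.01]])+.5)*1.5625)
for p in [(257,352),(573,390)]:print("plate corner",world(c,p,.01))
w=dict(c);w["position"]=[0.52040626,0.059612,0.27112819];w["attitude"]=[163.453262,-.0422192,-90.00838]
print("post w0",world(w,(752,152),.035),"foot",world(w,(733,154),.01))
E
```

```text
hole [ 0.53441912 -0.13141665  0.0837    ]
proj post top [[404.66118661 272.18705696]
 [404.57051153 261.44009327]]
plate corner [ 0.4613403 -0.1940125  0.01     ]
plate corner [ 0.6410891  -0.19260565  0.01      ]
post w0 [ 0.53519148 -0.13351715  0.035     ] foot [ 0.53528709 -0.14193677  0.01      ]
```

```bash
python3 -m creep '[[0.03,-0.06,-0.4,0],[0,0,-0.6,0],[0,0,-0.4,0],[0,0,0,0],[0,0,0,0]]' | grep -E "tool_pos|force"
python3 -m creep '[[0,0,-0.2,0],[0,0,-0.2,0],[0,0,-0.2,0],[0,0,0,0],[0,0,0,0]]' | grep -E "tool_pos|force"
```

```text
tool_pos: [0.5392, -0.1631, 0.0453]
force: [0.8, 0.7, 0.1]
grip_force: 29.7
tool_pos: [0.5394, -0.1629, 0.0307]
force: [-0.6, 0.4, -0.4]
grip_force: 29.7
```

```bash
python3 -m creep '[[0,0,-0.2,0],[0,0,-0.2,0],[0,0,-0.12,0],[0,0,0,0],[0,0,0,0]]' | grep -E "tool_pos|force"
python3 -c "
from h import *
c=env.read_camera('wrist');cv2.imwrite('pics/w6.png',cv2.resize(c['image'][130:330,160:360,::-1],(600,600)))"
```

```text
tool_pos: [0.5395, -0.163, 0.0177]
force: [0.1, 0.4, -0.5]
grip_force: 29.7
```

View pics/w6.png

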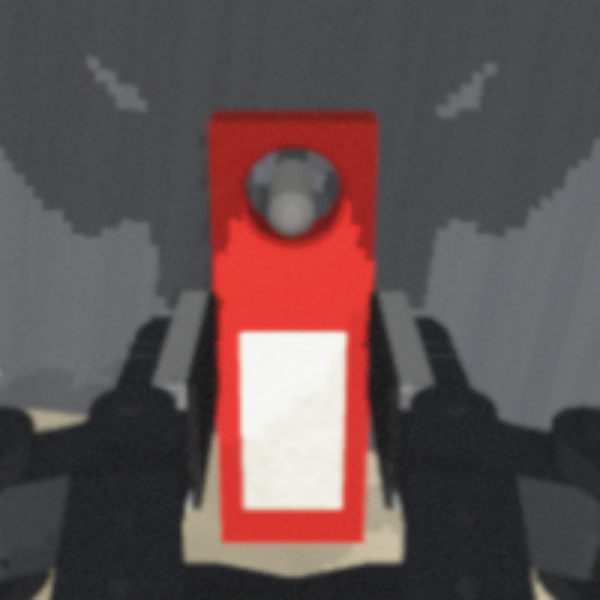

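The post stands in the hole (292,195). Release and retreat; opening to 0.6 clears everything.

```bash
python3 -m creep '[[0,0,0,0],[0,0,0,0],[0,0,0,0],[0,0,0,0],[0,0,0,0]]' 0.6| grep -E "width|force"
python3 -m creep '[[0,0,0.3,0],[0,0,0.8,0],[0,0,1,0],[0,0,1,0],[0,0,1,0]]' | grep -E "tool_pos|force"
python3 -m creep '[[0,-1,0.5,0],[0,-1,0.5,0],[0,-1,0,0],[0,0,0,0],[0,0,0,0]]' | grep -E "tool_pos|force"
python3 - <<'E'
from h import *
c=env.read_camera('wrist');t=env.read_camera('top')
a=cv2.resize(c['image'][:,:,::-1],(400,300));b=cv2.resize(t['image'][100:250,140:390,::-1],(500,300))
cv2.imwrite('pics/f.png',np.vstack([cv2.resize(c['image'][0:200,150:400,::-1],(375,300)),cv2.resize(b,(375,225))]))
print(env.read_state()["clock"])
E
```

```text
force: [-0.3, 0.7, 0.3]
gripper_width: 0.598
grip_force: 0.0
tool_pos: [0.5395, -0.163, 0.122]
force: [-0.6, 0.3, 0.0]
grip_force: 0.0
tool_pos: [0.5394, -0.238, 0.1454]
force: [0.1, 0.9, -0.7]
grip_force: 0.0
29.15
```

View pics/f.png

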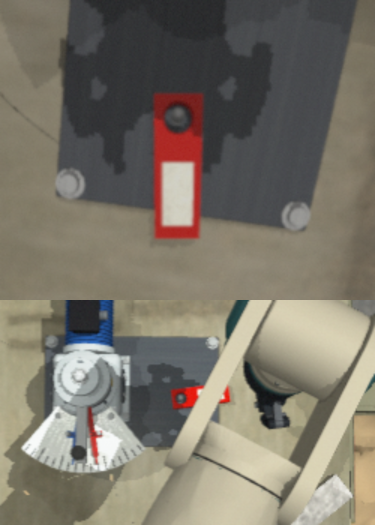

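The tag lies flat on the plate with the post in its hole (178,116), and the arm stands slack between the pointers. Handing in.

```bash
python3 -c "
from cell import env
print(env.close_job())"
```

```text
the job is handed in; nothing more can be done
None
```

I rocked the arm to both ends of the play, read the pointers at about 34 mm (16°) apart, hung the large red tag flat on the post with the arm left slack, and handed the job in; no verdict came back.

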